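# Swing the board retainers in

### The job

The circuit board lies in the holding fixture with both red retaining arms swung away. With one fingertip, gently push each arm round its pivot until it points straight in over the board, its tail at the yellow index post. Do not pick anything up; leave the board in its nest and the bottle, reel and dish where they stand.

Things in the scene. Friction and masses are not known exactly. Their poses are not given: they have to be found in the camera images.
- fixture: fixed aluminium plate 150 x 270 mm (x, y), top 10 mm above the bench; a dark nest in the middle (walls 28 mm high); at (0, +/-95) mm a dark pivot post with a red arm, at (0, +/-129) mm a yellow index post 6 x 8 mm, 54 mm high. Origin: plate centre, on the bench; x away from the robot, y left when unturned; turned up to 0.35 rad
- keeper_left (a joint): +y (left) red arm's turn about its vertical pivot at fixture (0, +95) mm, rad. 0: straight in over the board, tail at the yellow post; + is counter-clockwise from above. Starts at +0.8 to +1.7 (towards the fixture's far (+x) side); stops at +/-2. At value q it points along fixture (x, y) = (sin q, -cos q). Light friction (1 to 2 N at the tip); stays where it is left
- keeper_right (a joint): -y (right) red arm's turn about its vertical pivot at fixture (0, -95) mm, rad. 0: straight in over the board, tail at the yellow post; + is counter-clockwise from above. Starts at +0.8 to +1.7 (towards the fixture's near (-x) side); stops at +/-2. At value q it points along fixture (x, y) = (-sin q, cos q). Light friction (1 to 2 N at the tip); stays where it is left
- tip_left (a point): top of the left red arm's round end, 64 mm from its pivot axis. Arm: level bar 12 mm wide (round end 16 mm), from 43 to 55 mm above the bench, reaching 72 mm from the pivot; hub 26 mm across, its screw 62 mm above the bench; thin tail to 29 mm on the other side. Free from above and from both sides
- tip_right (a point): the same on the right red arm
- board: green circuit board 62 x 110 x 18 mm, lying loose in the nest, long side along the fixture's y; its highest parts reach 37 mm above the bench, below the arms. Origin: centre of its underside
- bottle: blue dispensing bottle with white spout, 44 mm across, 120 mm high, loose; origin at the centre of its foot. Leave it
- reel: red wire reel with black flanges, 60 mm across, 50 mm high, loose; origin at the centre of its foot. Leave it
- dish: black dish of small hardware, 67 mm across, 24 mm high, loose; origin at the centre of its foot. Leave it

How it is judged:
By the outcome, as a careful person would: the job done as asked, in the order asked, and still so for the second after the job is handed in, with the robot touching nothing.
It also fails if it takes over 58 s, if anything falls off the work surface, if the arm or the gripper's body presses on something with over 40 N, if the wrist force passes 120 N, or if a joint passes its speed limit or range.

### The arm

A 6-joint arm with a two-finger parallel gripper is mounted at the origin on a cart in front of the work surface, level with it; the furniture and walls round the work are solid. World frame = base frame: x ahead of the robot, y to its left, z up, the work surface at z = 0. Lengths are in mm, angles in degrees, forces in N, time in s.
With the tool pointing down it reaches from about 350 to 850 mm from the base axis. Payload 8.1 kg.
Tool frame: the origin (TCP) lies between the finger pads; the fingertips stand 14 mm ahead of it and the grasp point (between the pads) lies 5 mm behind it (ctrl.tips_ahead is the z of the fingertips in the tool frame, in mm); z points along the fingers, y is the line along which they close (so a half turn about z gives the same grasp; the last joint's range is limited). The gripper opens to 93 mm and grips with 3 to 60 N. Pads are 15 mm wide; open, the fingers measure 128 mm over their backs; the gripper's body (75 mm by 188 mm) begins 65 mm behind the grasp point.
Start: joints at [59.565, 7.471, 85.268, -0, 87.261, -4.893], TCP at [258.688, 541.374, 232.635] pointing down, gripper open.
Joint ranges: [-169.43, 169.43], [-51.17, 129.36], [1.28, 143.12], [-76.62, 256.62], [0, 156.53], [-152.29, 152.29]. Speed limits (degrees/s): [136.94, 136.94, 159.86, 180, 180, 180].

### API

Orientations are given as [roll, pitch, yaw] about the fixed x, y, z axes, in that order (R = Rz(yaw) Ry(pitch) Rx(roll)).
In Python, from rig import ctrl, camera, camera_model gives the robot as it stands.
- The arm moves only by the tool drive_tool, never from a script. Its arguments are lists of equal length, an entry for each row: "travel": the shift along the world's x, y, z in cm, a list of three; "dr": the turn, a rotation vector about the world's x, y, z in degrees, a list of three; "gripper": the finger opening in cm, from 0 to 9.3. A call has 1 to 5 rows; each row shifts and turns the commanded pose from where the row before left it; what a row does not reach is not made up. A row lasts 1/8 s, in which the tool goes at most 62.5 mm and 10.7 degrees, less where a joint would pass 70% of its speed; a pose out of reach is approached as far as the arm can. A call with a gripper value outside its range is refused whole. The fingers move at their own pace and stop on an object; the grip force is fixed at half the most. Time passes only in rows, so rows that do not move let the fingers close. It gives the time, the measured TCP pose, the force, the opening and the grip force at its end, in the units of the state.
- ctrl.observe(): the state, without advancing time (a new reading comes with each control period).
- camera(name): name is "scene" or "top" or "wrist"; returns the picture (480x640x3 uint8, blue, green, red); there is no depth.
- camera_model(name): a dict with "K" (3x3 intrinsics, pixels), "rvec" (rotation vector, rad) and "tvec" (3), from world to camera coordinates, as OpenCV has them. Camera axes: x right, y down, z forward; pixel columns grow to the right and rows downward; lengths in mm; the calibration is good to about 2 mm. A picture is of the moment at which its call begins: read the wrist's pose just before it. camera_model takes no time and is no camera call; for the wrist camera it gives the pose at the moment of the call.
- ctrl.finish_job(): hands the job in; it is judged then, once.
The state is a dict: "time": time; "joint_pos": joint angles; "dq": joint speeds; "joint_torque": joint torques, N m; "tcp_pos": TCP position; "orientation": TCP orientation; "wrist_force": force on the tool from outside, world axes, zero at the start; "ft_torque": the same for the moment, N m; "opening": finger opening in mm; "finger_force": force on a finger pad.
Only numpy, scipy, OpenCV 4.12 (cv2) and the standard library are available. Lean on these libraries where they do the work, as an engineer would, in place of code of your own. Each camera call takes 0.05 s, during which the arm holds its last target. There are 200 camera calls.

## Working session

There is one attempt and no reset: what is moved stays moved. The work goes in short steps, Python scripts to look and compute and a tool call to move; the robot and the scene stay as the last step left them, time stands still between calls to the robot, and variables do not carry over. Pictures are saved under pics/ and viewed, at most 10 in all, crops included, and the job is handed in when it is done.

Besides the shell and the picture viewer there is one more tool, called after "Emit:" by a JSON object that holds its "fn" and its "kwargs". drive_tool: Moves the arm, as the interface text tells. Its arguments: {"type":"object","properties":{"travel":{"type":"array","items":{"type":"array","items":{"type":"number"}}},"dr":{"type":"array","items":{"type":"array","items":{"type":"number"}}},"gripper":{"type":"array","items":{"type":"number"}}},"required":["travel","dr","gripper"]}

```bash
mkdir -p pics
cat > h.py <<'E'
import numpy as np, cv2
from rig import ctrl, camera, camera_model
def ray(m,px,z):
    K=np.array(m["K"],float).reshape(3,3);R=cv2.Rodrigues(np.array(m["rvec"],float))[0];t=np.array(m["tvec"],float).ravel()
    d=R.T@np.linalg.inv(K)@np.array([px[0],px[1],1.]);c=-R.T@t
    return c+d*(z-c[2])/d[2]
E
python3 - <<'E'
from h import *
for n in("top","scene"):
    cv2.imwrite(f"pics/{n}0.png",camera(n))
s=ctrl.observe();print(s["tcp_pos"],s["orientation"],s["time"])
E
```

```text
[258.45109833 540.96771588 231.70769229] [-1.79907855e+02 -6.87239728e-03  1.54459132e+02] 0.1
```

View pics/top0.png

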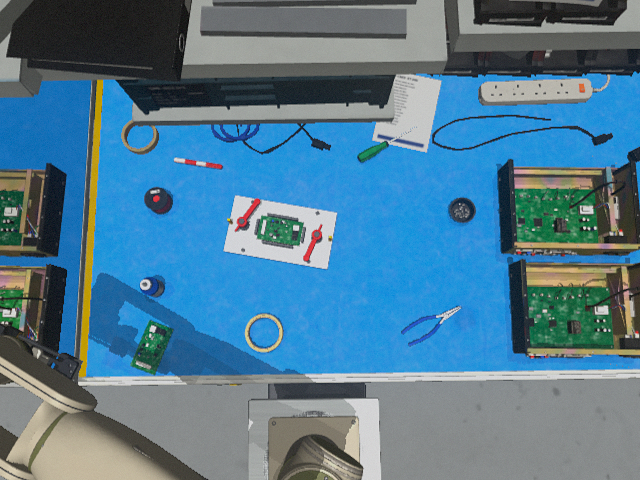

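View pics/scene0.png

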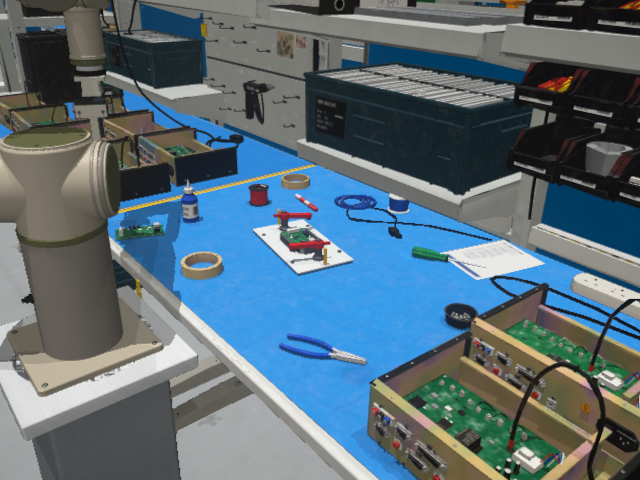

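The top view shows the plate centred near (280,232). The left arm runs from its pivot at about (242,223) to its tip at (257,202), and the right arm from (318,230) down to (308,260). The bottle (151,287), reel (158,200) and dish (461,210) are all clear of the fixture.

```bash
cat > m.py <<'E'
from h import *
def measure(n,roi=None,fn=None):
    im=camera(n); m=camera_model(n)
    if fn: cv2.imwrite(fn,im)
    x0,y0,x1,y1=roi or (0,0,640,480)
    hsv=cv2.cvtColor(im,cv2.COLOR_BGR2HSV); h,s,v=cv2.split(hsv.astype(int))
    box=np.zeros((480,640),bool); box[y0:y1,x0:x1]=1
    white=(box&(s<50)&(v>150)).astype(np.uint8)
    red=(box&((h<8)|(h>172))&(s>150)&(v>90)).astype(np.uint8)
    yel=(box&(h>18)&(h<34)&(s>140)&(v>90)).astype(np.uint8)
    cs=cv2.findContours(white,0,2)[0]
    if cs:
        c=max(cs,key=cv2.contourArea); W=np.array([ray(m,p[0],10)[:2] for p in cv2.convexHull(c)],np.float32)
        print("plate",cv2.minAreaRect(W))
    for nm,k,z,a in(("red",red,55,15),("yel",yel,54,2)):
        for c in cv2.findContours(k,0,1)[0]:
            if len(c)<3 or cv2.contourArea(c)<a: continue
            W=np.array([ray(m,p[0],z)[:2] for p in c],np.float32)
            r=cv2.minAreaRect(W); b=cv2.boxPoints(r)
            e=sorted([(np.linalg.norm(b[i]-b[(i+1)%4]),i) for i in range(4)])
            ends=[(b[i]+b[(i+1)%4])/2 for _,i in e[:2]]
            print(nm,"px",c.mean((0,1)).round(),"ctr",np.round(r[0],1),"size",np.round(r[1],1),"ends",np.round(ends,1).tolist())
E
python3 - <<'E'
from m import *
measure("top",(215,185,345,280))
print(ctrl.observe()["time"])
im=cv2.imread("pics/top0.png")[185:280,215:345];cv2.imwrite("pics/c1.png",cv2.resize(im,None,fx=6,fy=6,interpolation=2))
E
```

```text
plate ((566.2991943359375, 81.49053955078125), (272.95538330078125, 148.9574432373047), 79.15718078613281)
red px [313. 242.] ctr [528.4  -4.4] size [23.4 96.3] ends [[485.5, 17.399999618530273], [571.4000244140625, -26.100000381469727]]
red px [247. 215.] ctr [600.4 158.3] size [22.4 96.7] ends [[637.5999755859375, 127.4000015258789], [563.2999877929688, 189.1999969482422]]
yel px [330. 237.] ctr [541.1 -47.5] size [5. 5.] ends [[543.5999755859375, -47.599998474121094], [538.5, -47.5]]
0.15
```

View pics/c1.png

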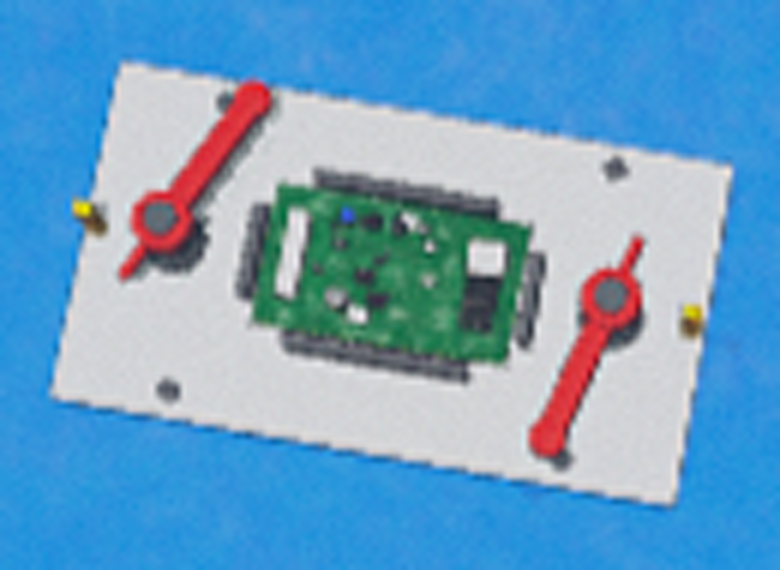

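The crop matches the measurements. The plate centre is at (566,81), turned about -10.8°. The left arm is at q≈61° and the right at q≈74°. I'll move over the left arm's tip with the fingers closed.

Emit:
{"fn": "drive_tool", "kwargs": {"travel": [[3.9,-3.74,0],[3.9,-3.74,0],[3.9,-3.74,0],[3.9,-3.74,0],[3.9,-3.74,0]], "dr": [[0,0,-2],[0,0,-2],[0,0,-2],[0,0,-1],[0,0,-1]], "gripper": [0,0,0,0,0]}}

```text
time: 0.78
tcp_pos: [454.6, 352.9, 232.4]
orientation: [-180.0, -0.0, 146.4]
wrist_force: [1.0, 0.7, -0.8]
opening: 47.4
finger_force: 0.0
```

Emit:
{"fn": "drive_tool", "kwargs": {"travel": [[3.9,-3.74,0],[3.9,-3.74,0],[3.9,-3.74,0],[3.9,-3.74,0],[3.9,-3.74,0]], "dr": [[0,0,-2],[0,0,-2],[0,0,-2],[0,0,0],[0,0,0]], "gripper": [0,0,0,0,0]}}

```text
time: 1.4
tcp_pos: [649.6, 166.0, 232.2]
orientation: [-180.0, -0.0, 140.5]
wrist_force: [-0.1, 0.1, -0.2]
opening: 1.1
finger_force: 0.0
```

Emit:
{"fn": "drive_tool", "kwargs": {"travel": [[0,0,0],[0,0,0]], "dr": [[0,0,0],[0,0,0]], "gripper": [0,0]}}

```text
time: 1.65
tcp_pos: [648.3, 167.5, 232.0]
orientation: [-180.0, -0.1, 140.4]
wrist_force: [0.4, -0.3, -0.5]
opening: 0.3
finger_force: 0.0
```

Run:
```python
from m import *
s=ctrl.observe();print(s["tcp_pos"],s["orientation"],s["time"],s["opening"],s["wrist_force"])
measure("wrist",fn="pics/w1.png")
```

```text
[648.29347463 167.4506276  231.96673763] [-1.79963035e+02 -7.05362130e-02  1.40425594e+02] 1.65 0.2733904918800934 [ 0.35684788 -0.25413586 -0.48413902]
plate ((565.6881103515625, 81.56438446044922), (268.9898681640625, 149.08905029296875), 79.17965698242188)
red px [428. 218.] ctr [724.5 252.3] size [35.9  9.8] ends [[721.2000122070312, 234.60000610351562], [727.9000244140625, 269.8999938964844]]
red px [478. 192.] ctr [734.  306.1] size [24.7  9.7] ends [[732.0, 293.8999938964844], [736.0, 318.29998779296875]]
red px [116. 229.] ctr [528.6  -0.9] size [25.5 96.5] ends [[569.7999877929688, -26.0], [487.3999938964844, 24.100000381469727]]
red px [282. 179.] ctr [600. 161.] size [23.3 96.9] ends [[636.7000122070312, 129.3000030517578], [563.2999877929688, 192.60000610351562]]
red px [507.  58.] ctr [646.4 389.5] size [17.6 16.5] ends [[637.7999877929688, 387.6000061035156], [655.0, 391.3999938964844]]
yel px [152. 434.] ctr [ 740.1 -182.5] size [ 4.4 19.5] ends [[742.5, -191.89999389648438], [737.5999755859375, -173.0]]
yel px [141. 431.] ctr [ 727.4 -188.5] size [1.9 5.4] ends [[727.
[... 420 characters left out ...]
999389648438], [679.2999877929688, -245.89999389648438]]
yel px [323. 394.] ctr [830.6  27.7] size [ 2.5 16.7] ends [[837.0, 22.399999618530273], [824.0999755859375, 32.900001525878906]]
yel px [311. 376.] ctr [800.2  33.8] size [ 4.8 74.5] ends [[771.5999755859375, 57.70000076293945], [828.7999877929688, 9.899999618530273]]
yel px [323. 366.] ctr [798.4  53.9] size [ 4.5 57.3] ends [[821.2999877929688, 36.599998474121094], [775.5999755859375, 71.19999694824219]]
yel px [104. 258.] ctr [542.1 -38.3] size [19.8  3.7] ends [[541.2000122070312, -48.20000076293945], [543.0, -28.399999618530273]]
yel px [310. 141.] ctr [589.8 208.4] size [6.4 5. ] ends [[589.0, 205.3000030517578], [590.5, 211.5]]
```

View pics/w1.png

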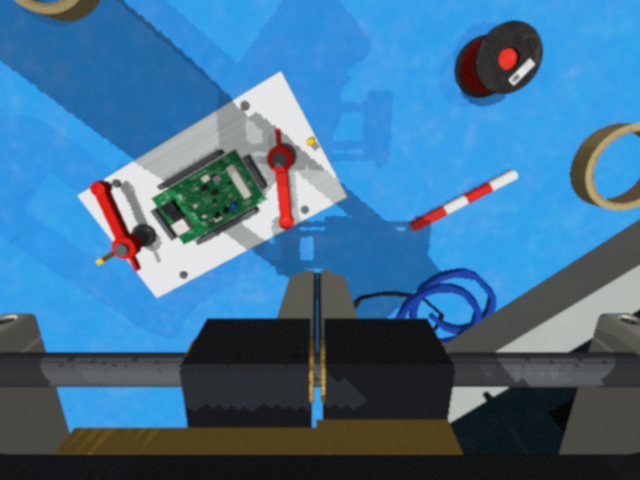

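The wrist view shows the left arm from its hub at (280,157) to its tip at (286,222). The right arm's tip is at (98,187) and the left index post at (311,141). These agree with the top view. Next I'll plan the arc waypoints.

```bash
cat > p.py <<'E'
from h import *
C=np.array([566,81.5]);Y=79.17
def tcp(side,q,gap=0,r=55):
    y=np.array([np.cos(np.radians(Y)),np.sin(np.radians(Y))])
    s=1 if side=='L' else -1
    a=np.radians((Y+180 if s>0 else Y)+q); u=np.array([np.cos(a),np.sin(a)]); n=np.array([-u[1],u[0]])
    head=(np.degrees(a)+90)%180
    return C+s*95*y+r*u+(23.5+gap)*n, head+90
def plan(side,qs,gap0=0):
    s=ctrl.observe();p=np.array(s["tcp_pos"][:2]);w=s["orientation"][2]
    print(np.round(s["tcp_pos"],1),round(w,1),s["time"])
    for i,(q,g) in enumerate(qs):
        t,h=tcp(side,q,g); d=(h-w+90)%180-90
        dd=np.round((t-p)/10,2); print(q,g,dd.tolist(),round(d,1)); p=p+dd*10;w+=round(d,1)
E
python3 -c "
from p import *
plan('L',[(60,12),(60,3)]+[(q,0) for q in (54,48,42,36,30,24,18,12,6)])"
```

```text
[648.  168.1 232.3] 140.5 1.7
60 12 [0.06, -0.24] -1.3
60 3 [-0.58, -0.68] -0.0
54 0 [-0.42, -0.81] -6.0
48 0 [-0.28, -0.56] -6.0
42 0 [-0.34, -0.53] -6.0
36 0 [-0.39, -0.49] -6.0
30 0 [-0.44, -0.44] -6.0
24 0 [-0.49, -0.4] -6.0
18 0 [-0.52, -0.34] -6.0
12 0 [-0.56, -0.29] -6.0
6 0 [-0.58, -0.23] -6.0
```

Emit:
{"fn": "drive_tool", "kwargs": {"travel": [[0,0,-5],[0,0,-5],[0,0,-4.5],[0,0,-3.1],[0,0,0]], "dr": [[0,0,0],[0,0,0],[0,0,0],[0,0,0],[0,0,0]], "gripper": [0,0,0,0,0]}}

```text
time: 2.33
tcp_pos: [645.2, 168.3, 53.4]
orientation: [-179.7, -0.2, 140.6]
wrist_force: [0.2, 0.6, -0.2]
opening: 0.7
finger_force: 0.0
```

Emit:
{"fn": "drive_tool", "kwargs": {"travel": [[0.1,-0.2,0.4],[-0.6,-0.7,0],[-0.42,-0.8,0],[-0.28,-0.56,0],[-0.34,-0.53,0]], "dr": [[0,0,-1.3],[0,0,0],[0,0,-6],[0,0,-6],[0,0,-6]], "gripper": [0,0,0,0,0]}}

```text
time: 2.95
tcp_pos: [634.8, 139.1, 63.2]
orientation: [179.8, 0.1, 120.9]
wrist_force: [1.7, 0.4, 0.8]
opening: 0.2
finger_force: 0.7
```

Emit:
{"fn": "drive_tool", "kwargs": {"travel": [[-0.39,-0.49,0],[-0.44,-0.44,0],[-0.49,-0.4,0],[0,0,0]], "dr": [[0,0,-6],[0,0,-6],[0,0,-6],[0,0,0]], "gripper": [0,0,0,0]}}

```text
time: 3.45
tcp_pos: [621.2, 125.6, 62.9]
orientation: [179.8, 0.0, 103.2]
wrist_force: [1.3, -0.7, 1.3]
opening: 0.4
finger_force: 0.8
```

Run:
```python
from m import *
import p
measure("top",(215,185,345,280))
cv2.imwrite("pics/w2.png",camera("wrist"))
p.plan('L',[(24,0),(18,0),(12,0),(6,0),(3,0),(0,0)])
```

```text
plate ((554.5175170898438, 20.304168701171875), (148.08929443359375, 149.03408813476562), 79.3414077758789)
red px [313. 242.] ctr [528.4  -4.4] size [23.4 96.3] ends [[485.5, 17.399999618530273], [571.4000244140625, -26.100000381469727]]
red px [240. 222.] ctr [584.5 177.8] size [38.2 23.6] ends [[582.0, 158.8000030517578], [586.9000244140625, 196.6999969482422]]
red px [260. 216.] ctr [597.6 126.5] size [ 8.7 31.9] ends [[601.2999877929688, 111.0], [593.7999877929688, 142.10000610351562]]
yel px [330. 237.] ctr [541.1 -47.5] size [5. 5.] ends [[543.5999755859375, -47.599998474121094], [538.5, -47.5]]
yel px [228. 220.] ctr [589.6 204.8] size [7.6 2.6] ends [[589.5, 201.10000610351562], [589.5999755859375, 208.60000610351562]]
[621.2 126.   62.4] 103.3 3.55
24 0 [-0.19, 0.06] -0.1
18 0 [-0.53, -0.34] -6.0
12 0 [-0.55, -0.29] -6.0
6 0 [-0.59, -0.22] -6.0
3 0 [-0.3, -0.09] -3.0
0 0 [-0.3, -0.08] -3.0
```

View pics/w2.png

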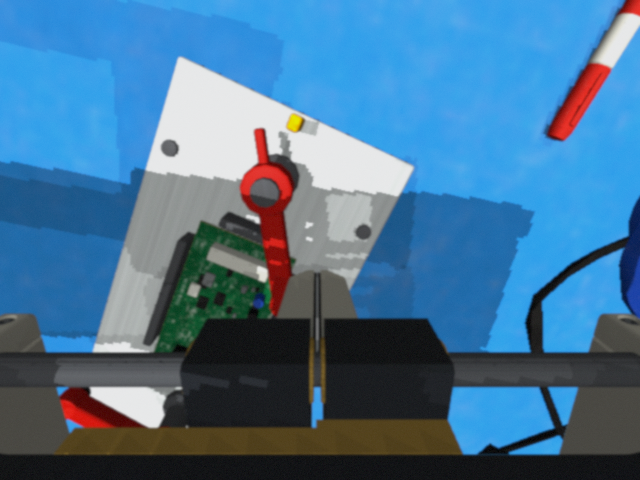

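The left arm follows the finger. Its hub is at (265,190), its tail at (260,130), and its tip is hidden at the finger near (283,300). It lags a little because the finger tapers. I'll continue to nearly zero and then measure.

Emit:
{"fn": "drive_tool", "kwargs": {"travel": [[-0.3,-0.1,-0.4],[-0.53,-0.34,0],[-0.55,-0.29,0],[-0.59,-0.22,0],[0,0,0]], "dr": [[0,0,0],[0,0,-6],[0,0,-6],[0,0,-6],[0,0,0]], "gripper": [0,0,0,0,0]}}

```text
time: 4.18
tcp_pos: [600.0, 116.8, 56.6]
orientation: [-180.0, -0.0, 85.3]
wrist_force: [-0.2, -1.2, 1.0]
opening: 0.7
finger_force: 0.0
```

```bash
cat > q.py <<'E'
from h import *
import p
def armq(side,cam="wrist",z=55,fn=None):
    """arm angle: red pixels cast to z, kept in an annulus about the known pivot"""
    s=1 if side=='L' else -1
    y=np.array([np.cos(np.radians(p.Y)),np.sin(np.radians(p.Y))]); P=p.C+s*95*y
    im=camera(cam);m=camera_model(cam)
    if fn: cv2.imwrite(fn,im)
    h,sa,v=cv2.split(cv2.cvtColor(im,cv2.COLOR_BGR2HSV).astype(int))
    vv,uu=np.nonzero(((h<8)|(h>172))&(sa>140)&(v>60))
    W=np.array([ray(m,(a,b),z)[:2] for a,b in zip(uu,vv)])
    W=W[np.linalg.norm(W-P,axis=1)<90]
    hub=cv2.minEnclosingCircle(W[np.linalg.norm(W-P,axis=1)<16].astype(np.float32))
    r=np.linalg.norm(W-P,axis=1)
    u0=-s*y
    A=W[(r>17)&(r<74)&((W-P)@u0>-5)] ; 
    vx,vy,x0,y0=cv2.fitLine(A.astype(np.float32),cv2.DIST_HUBER,0,.01,.01).ravel()
    ang=np.degrees(np.arctan2(vy,vx)); q=(ang-p.Y+90)%180-90
    c=A.mean(0)-P; q2=(np.degrees(np.arctan2(c[1],c[0]))-np.degrees(np.arctan2(u0[1],u0[0]))+180)%360-180
    T=W[(r>17)&(r<32)&((W-P)@u0<0)]; q3=None
    if len(T)>3:
        c=P-T.mean(0); q3=(np.degrees(np.arctan2(c[1],c[0]))-np.degrees(np.arctan2(u0[1],u0[0]))+180)%360-180
    print(cam,side,"P",P.round(1),"hub",np.round(hub[0],1),"fit q",round(q,1),"centroid q",round(q2,1),"tail q",q3,"n",len(A),"rmax",r[(W-P)@u0>0].max().round())
E
python3 - <<'E'
from q import *
armq('L',fn="pics/w3.png"); armq('L','top')
p.plan('L',[(6,0),(3,0),(0,0),(-3,0),(-6,0)])
E
```

```text
wrist L P [583.9 174.8] hub [583.8 174.8] fit q -0.3 centroid q 3.4 tail q 1.443448437076455 n 2123 rmax 70.0
top L P [583.9 174.8] hub [583.5 175.2] fit q 9.8 centroid q 0.1 tail q 3.2402718578564986 n 21 rmax 70.0
[600.2 116.8  56.5] 85.4 4.275
6 0 [0.24, 0.12] -0.2
3 0 [-0.3, -0.09] -3.0
0 0 [-0.3, -0.07] -3.0
-3 0 [-0.31, -0.06] -3.0
-6 0 [-0.31, -0.04] -3.0
```

Emit:
{"fn": "drive_tool", "kwargs": {"travel": [[1.2,-0.2,0],[0.8,-0.2,3],[0,0,6],[0,0,6],[0,0,0]], "dr": [[0,0,0],[0,0,0],[0,0,0],[0,0,0],[0,0,0]], "gripper": [0,0,0,0,0]}}

```text
time: 4.9
tcp_pos: [624.9, 112.9, 214.4]
orientation: [179.3, -0.1, 85.2]
wrist_force: [-0.1, 0.1, 0.4]
opening: 0.3
finger_force: 0.0
```

Run:
```python
from q import *
armq('L',fn="pics/w4.png"); armq('L','top'); armq('L')
p.plan('L',[(6,5)])
```

```text
wrist L P [583.9 174.8] hub [583.6 174.6] fit q 3.2 centroid q 0.9 tail q 7.009356378097607 n 729 rmax 73.0
top L P [583.9 174.8] hub [582.5 174.7] fit q 3.4 centroid q 3.7 tail q 1.5098533163321974 n 107 rmax 72.0
wrist L P [583.9 174.8] hub [584.1 174.8] fit q 3.5 centroid q 2.0 tail q 5.834155696527375 n 755 rmax 73.0
[620.5 112.5 205.8] 85.2 5.05
6 5 [-1.29, 0.51] -0.0
```

View pics/w4.png

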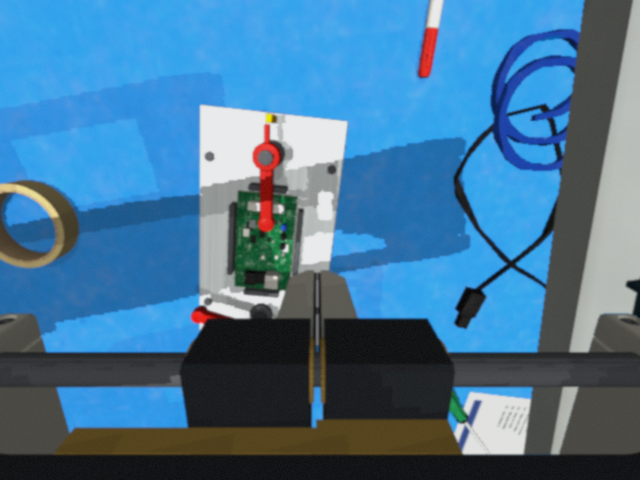

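The left arm is at about q=3.3°, with its hub at (266,156), tip at (265,224) and post at (271,118). I'll nudge it the last 3.3° from the same side.

Emit:
{"fn": "drive_tool", "kwargs": {"travel": [[0,0,-5],[0,0,-5],[0,0,-3.5],[0,0,-1.4],[0,0,0]], "dr": [[0,0,0],[0,0,0],[0,0,-1.5],[0,0,-1.8],[0,0,0]], "gripper": [0,0,0,0,0]}}

```text
time: 5.68
tcp_pos: [619.1, 112.5, 55.8]
orientation: [-179.8, 0.0, 81.9]
wrist_force: [-0.2, 0.1, -0.2]
opening: 0.5
finger_force: 0.0
```

Emit:
{"fn": "drive_tool", "kwargs": {"travel": [[-0.7,0.1,0],[-0.7,0.1,0],[-0.4,0.1,0],[-0.2,0,0],[0,0,0]], "dr": [[0,0,0],[0,0,0],[0,0,0],[0,0,0],[0,0,0]], "gripper": [0,0,0,0,0]}}

```text
time: 6.3
tcp_pos: [600.4, 115.7, 58.0]
orientation: [180.0, -0.0, 81.9]
wrist_force: [-0.3, 0.2, 0.2]
opening: 0.5
finger_force: 0.0
```

Emit:
{"fn": "drive_tool", "kwargs": {"travel": [[0,0,0]], "dr": [[0,0,0]], "gripper": [0]}}

```text
time: 6.42
tcp_pos: [600.5, 115.6, 57.7]
orientation: [180.0, 0.0, 81.9]
wrist_force: [0.1, 0.1, 0.2]
opening: 0.7
finger_force: 0.0
```

Now move slowly the remaining 4 mm.

Emit:
{"fn": "drive_tool", "kwargs": {"travel": [[-0.15,0,0],[-0.15,0,0],[-0.1,0,0],[0,0,0]], "dr": [[0,0,0],[0,0,0],[0,0,0],[0,0,0]], "gripper": [0,0,0,0]}}

```text
time: 6.92
tcp_pos: [596.4, 115.7, 57.7]
orientation: [180.0, -0.0, 81.9]
wrist_force: [0.6, 0.4, -0.0]
opening: 0.7
finger_force: 0.5
```

Emit:
{"fn": "drive_tool", "kwargs": {"travel": [[0.8,-0.2,0],[1.2,-0.2,0],[0,0,5],[0,0,5],[0,0,5]], "dr": [[0,0,0],[0,0,0],[0,0,0],[0,0,0],[0,0,0]], "gripper": [0,0,0,0,0]}}

```text
time: 7.55
tcp_pos: [616.9, 111.4, 209.1]
orientation: [-180.0, 0.0, 81.8]
wrist_force: [1.1, 1.2, 0.4]
opening: 0.6
finger_force: 0.0
```

Emit:
{"fn": "drive_tool", "kwargs": {"travel": [[0,0,0],[0,0,0]], "dr": [[0,0,0],[0,0,0]], "gripper": [0,0]}}

```text
time: 7.8
tcp_pos: [616.7, 111.5, 207.2]
orientation: [-180.0, 0.0, 81.8]
wrist_force: [-0.6, 0.2, 0.0]
opening: 0.5
finger_force: 0.0
```

Run:
```python
from q import *
armq('L',fn="pics/w5.png"); armq('L','top')
p.plan('R',[(74,15)])
```

```text
wrist L P [583.9 174.8] hub [584.  174.7] fit q -0.2 centroid q -0.9 tail q 1.1909673188991405 n 743 rmax 73.0
top L P [583.9 174.8] hub [579.9 172.1] fit q 1.9 centroid q -2.2 tail q None n 56 rmax 73.0
[615.5 111.4 205.4] 81.9 7.9
74 15 [-13.38, -13.28] 71.3
```

The left arm now fits at q≈0. Next is the right arm.

Emit:
{"fn": "drive_tool", "kwargs": {"travel": [[-2,-2,0],[-2,-2,0],[-2,-2,0],[-2,-2,0],[-2,-2,0]], "dr": [[0,0,10],[0,0,10],[0,0,10],[0,0,10],[0,0,10]], "gripper": [0,0,0,0,0]}}

```text
time: 8.52
tcp_pos: [514.7, 11.1, 205.6]
orientation: [-179.9, -0.1, 132.2]
wrist_force: [1.1, -0.6, 0.5]
opening: 0.9
finger_force: 0.0
```

Emit:
{"fn": "drive_tool", "kwargs": {"travel": [[-2,-2,0],[-1.4,-1.3,0],[0,0,0],[0,0,0]], "dr": [[0,0,10],[0,0,10],[0,0,1.3],[0,0,0]], "gripper": [0,0,0,0]}}

```text
time: 9.02
tcp_pos: [482.3, -21.0, 206.8]
orientation: [-180.0, -0.1, 153.0]
wrist_force: [-0.1, 0.3, -0.2]
opening: 0.5
finger_force: 0.0
```

Run:
```python
from q import *
armq('R','top'); armq('R',fn='pics/w6.png'); armq('L')
p.plan('R',[(74,15)])
```

```text
top R P [548.1 -11.8] hub [0. 0.] fit q -24.7 centroid q 77.7 tail q None n 20 rmax 69.0
wrist R P [548.1 -11.8] hub [547.8 -11.9] fit q 75.9 centroid q 77.4 tail q 15.425568318051063 n 667 rmax 72.0
wrist L P [583.9 174.8] hub [583.1 174.9] fit q 3.7 centroid q -4.6 tail q 6.517811255400403 n 925 rmax 75.0
[482.6 -20.8 207.3] 153.1 9.175
74 15 [-0.09, -0.05] 0.1
```

View pics/w6.png

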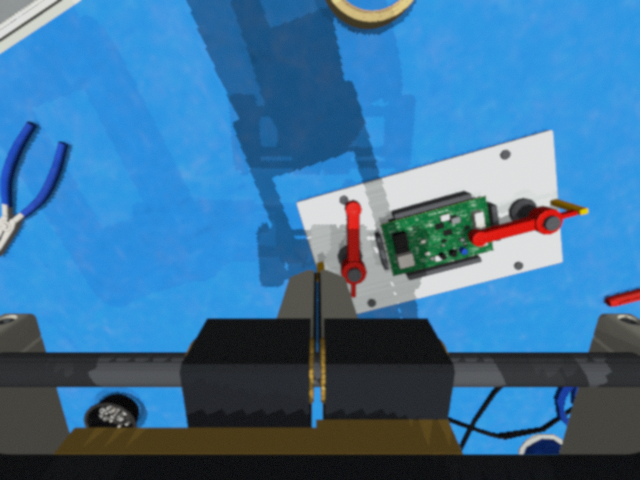

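The right arm runs from its tip at (353,208) to its hub at (353,270), at q≈75.5°, with the finger clear to its left. The left arm's tail lines up with its post at (583,210). I'll descend and push the right arm.

Emit:
{"fn": "drive_tool", "kwargs": {"travel": [[0,0,-5],[0,0,-5],[0,0,-3.5],[0,0,-1.4],[0,0,0]], "dr": [[0,0,0],[0,0,0],[0,0,0],[0,0,0],[0,0,0]], "gripper": [0,0,0,0,0]}}

```text
time: 9.8
tcp_pos: [482.1, -21.0, 58.3]
orientation: [-180.0, -0.1, 153.1]
wrist_force: [0.9, -0.2, 0.9]
opening: 0.2
finger_force: 0.0
```

```bash
python3 -c "
from p import *
plan('R',[(75,6)]+[(q,0) for q in (72,66,60,54,48,42,36,30,24,18,12,6,3,0)])"
```

```text
[482.1 -21.   58.3] 153.1 9.8
75 6 [0.37, 0.66] 1.0
72 0 [0.28, 0.86] -3.0
66 0 [0.1, 0.62] -6.0
60 0 [0.16, 0.6] -6.0
54 0 [0.22, 0.59] -6.0
48 0 [0.28, 0.56] -6.0
42 0 [0.34, 0.52] -6.0
36 0 [0.39, 0.49] -6.0
30 0 [0.44, 0.45] -6.0
24 0 [0.48, 0.39] -6.0
18 0 [0.53, 0.35] -6.0
12 0 [0.55, 0.28] -6.0
6 0 [0.58, 0.23] -6.0
3 0 [0.3, 0.09] -3.0
0 0 [0.31, 0.08] -3.0
```

Emit:
{"fn": "drive_tool", "kwargs": {"travel": [[0.37,0.66,-0.1],[0.28,0.86,0],[0.1,0.62,0],[0.16,0.6,0],[0.22,0.59,0]], "dr": [[0,0,1],[0,0,-3],[0,0,-6],[0,0,-6],[0,0,-6]], "gripper": [0,0,0,0,0]}}

```text
time: 10.42
tcp_pos: [495.5, 12.2, 59.8]
orientation: [179.9, 0.2, 133.0]
wrist_force: [0.0, -0.6, -0.3]
opening: 0.6
finger_force: 0.7
```

Emit:
{"fn": "drive_tool", "kwargs": {"travel": [[0.28,0.56,0],[0.34,0.52,0],[0.39,0.49,0],[0.44,0.45,0],[0.48,0.39,0]], "dr": [[0,0,-6],[0,0,-6],[0,0,-6],[0,0,-6],[0,0,-6]], "gripper": [0,0,0,0,0]}}

```text
time: 11.05
tcp_pos: [514.8, 36.4, 59.8]
orientation: [179.8, 0.1, 103.0]
wrist_force: [0.0, -2.5, 2.1]
opening: 0.6
finger_force: 0.9
```

Emit:
{"fn": "drive_tool", "kwargs": {"travel": [[0.53,0.35,0],[0.55,0.28,0],[0.4,0.16,0],[0,0,0],[0,0,0]], "dr": [[0,0,-6],[0,0,-6],[0,0,-6],[0,0,0],[0,0,0]], "gripper": [0,0,0,0,0]}}

```text
time: 11.68
tcp_pos: [528.5, 44.2, 58.6]
orientation: [179.9, -0.0, 85.3]
wrist_force: [0.2, -1.3, -1.1]
opening: 0.4
finger_force: 0.0
```

```bash
python3 -c "
from q import *
armq('R'); armq('R','top')
p.plan('R',[(6,0),(3,0),(0,0)])"
```

```text
wrist R P [548.1 -11.8] hub [0. 0.] fit q 14.4 centroid q 8.7 tail q None n 1287 rmax 75.0Traceback (most recent call last):
  File "<string>", line 3, in <module>
    armq('R'); armq('R','top')
               ~~~~^^^^^^^^^^^
  File "q.py", line 17, in armq
    vx,vy,x0,y0=cv2.fitLine(A.astype(np.float32),cv2.DIST_HUBER,0,.01,.01).ravel()
                ~~~~~~~~~~~^^^^^^^^^^^^^^^^^^^^^^^^^^^^^^^^^^^^^^^^^^^^^^^
cv2.error: OpenCV(4.12.0) /io/opencv/modules/imgproc/src/linefit.cpp:50: error: (-215:Assertion failed) count > 0 in function 'fitLine2D_wods'
```

The finger sits at q≈6.5. The zero pose is (535.4,46.6) at yaw 79.2, so I'll finish slowly.

Emit:
{"fn": "drive_tool", "kwargs": {"travel": [[0.25,0.1,0],[0.2,0.06,0],[0.14,0.04,0],[0.07,0.03,0],[0,0,0]], "dr": [[0,0,-2.5],[0,0,-2],[0,0,-1.6],[0,0,0],[0,0,0]], "gripper": [0,0,0,0,0]}}

```text
time: 12.4
tcp_pos: [534.4, 46.2, 57.6]
orientation: [-180.0, 0.0, 79.1]
wrist_force: [-0.7, -1.6, 0.4]
opening: 0.2
finger_force: 0.4
```

Emit:
{"fn": "drive_tool", "kwargs": {"travel": [[-0.8,0.1,0],[-1.2,0.2,0],[-1,0,5],[-2,0,5],[-5,0,5]], "dr": [[0,0,0],[0,0,0],[0,0,0],[0,0,0],[0,0,0]], "gripper": [0,0,0,0,0]}}

```text
time: 13.02
tcp_pos: [439.6, 49.4, 203.7]
orientation: [179.9, -0.0, 79.1]
wrist_force: [1.1, -0.1, 0.1]
opening: 0.5
finger_force: 0.0
```

Emit:
{"fn": "drive_tool", "kwargs": {"travel": [[0,6,0],[0,6,0],[0,6,0],[0,5,0],[0,0,0]], "dr": [[0,0,0],[0,0,0],[0,0,0],[0,0,0],[0,0,0]], "gripper": [0,0,0,0,0]}}

```text
time: 13.65
tcp_pos: [438.7, 282.0, 201.5]
orientation: [-180.0, -0.0, 79.3]
wrist_force: [0.1, -0.3, 0.1]
opening: 0.5
finger_force: 0.0
```

Run:
```python
from q import *
im=camera("top")[175:290,205:355];cv2.imwrite("pics/t5.png",cv2.resize(im,None,fx=5,fy=5,interpolation=2))
print(ctrl.observe()["tcp_pos"])
for k in ('L','R'):
    try: armq(k,'top')
    except Exception as e: print(k,'hidden')
```

```text
[439.0022408  280.31213558 201.4410927 ]
top L P [583.9 174.8] hub [582.7 174.6] fit q 0.0 centroid q 0.6 tail q -1.455736447451443 n 104 rmax 73.0
top R P [548.1 -11.8] hub [549.  -11.7] fit q 2.8 centroid q 2.8 tail q 2.7890592456001286 n 98 rmax 69.0
```

View pics/t5.png

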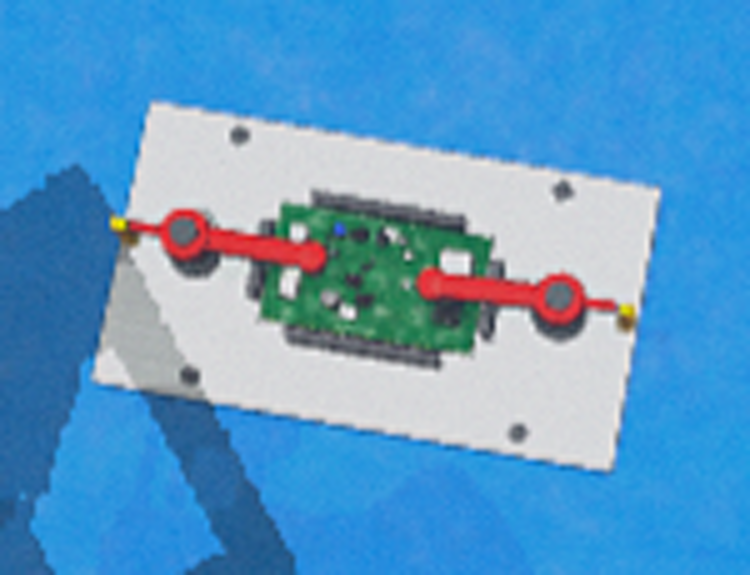

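The left arm is on zero. The right arm reads 2.8° short in all three estimates, with its tip at (430,283) and hub at (560,297). I'll go back and nudge it about 2.7 mm.

Emit:
{"fn": "drive_tool", "kwargs": {"travel": [[1.6,-5.8,0],[1.6,-5.8,0],[1.6,-5.8,0],[1.6,-4,0],[1,-1.9,0]], "dr": [[0,0,-1],[0,0,-1],[0,0,-0.8],[0,0,0],[0,0,0]], "gripper": [0,0,0,0,0]}}

```text
time: 14.42
tcp_pos: [514.2, 42.8, 202.0]
orientation: [180.0, 0.0, 76.0]
wrist_force: [0.6, 0.9, 0.4]
opening: 0.2
finger_force: 0.0
```

Emit:
{"fn": "drive_tool", "kwargs": {"travel": [[0,0,-5],[0,0,-5],[0,0,-3],[0,0,-1.4],[0,0,0]], "dr": [[0,0,0],[0,0,0],[0,0,0],[0,0,0],[0,0,0]], "gripper": [0,0,0,0,0]}}

```text
time: 15.05
tcp_pos: [513.6, 46.3, 57.5]
orientation: [-179.9, 0.0, 76.3]
wrist_force: [0.6, -0.1, 0.5]
opening: 0.1
finger_force: 0.0
```

Emit:
{"fn": "drive_tool", "kwargs": {"travel": [[0.6,0,0],[0.6,0,0],[0.3,0,0],[0,0,0],[0,0,0]], "dr": [[0,0,0],[0,0,0],[0,0,0],[0,0,0],[0,0,0]], "gripper": [0,0,0,0,0]}}

```text
time: 15.68
tcp_pos: [529.1, 46.3, 57.8]
orientation: [-180.0, 0.0, 76.3]
wrist_force: [-0.2, 0.4, -0.9]
opening: 0.5
finger_force: 0.0
```

Emit:
{"fn": "drive_tool", "kwargs": {"travel": [[0.25,0,0],[0.2,0,0],[0.2,0,0],[0.15,0,0],[0,0,0]], "dr": [[0,0,0],[0,0,0],[0,0,0],[0,0,0],[0,0,0]], "gripper": [0,0,0,0,0]}}

```text
time: 16.3
tcp_pos: [537.2, 46.2, 57.8]
orientation: [-180.0, 0.0, 76.3]
wrist_force: [-0.5, -0.6, 0.1]
opening: 0.3
finger_force: 0.3
```

Emit:
{"fn": "drive_tool", "kwargs": {"travel": [[-0.8,0.1,0],[-1.2,0.2,0],[-1,0,5],[-2,0,5],[-5,0,5]], "dr": [[0,0,0],[0,0,0],[0,0,0],[0,0,0],[0,0,0]], "gripper": [0,0,0,0,0]}}

```text
time: 16.92
tcp_pos: [442.4, 49.4, 204.0]
orientation: [179.9, -0.0, 76.3]
wrist_force: [1.1, 0.0, 0.5]
opening: 0.3
finger_force: 0.0
```

Emit:
{"fn": "drive_tool", "kwargs": {"travel": [[0,6,0],[0,6,0],[0,6,0],[0,5,0],[0,0,0]], "dr": [[0,0,0],[0,0,0],[0,0,0],[0,0,0],[0,0,0]], "gripper": [0,0,0,0,0]}}

```text
time: 17.55
tcp_pos: [441.5, 282.1, 201.7]
orientation: [-180.0, -0.0, 76.5]
wrist_force: [-0.1, 0.3, 0.5]
opening: 0.4
finger_force: 0.0
```

Run:
```python
from q import *
im=camera("top")[175:290,205:355];cv2.imwrite("pics/t6.png",cv2.resize(im,None,fx=5,fy=5,interpolation=2))
for k in ('L','R'): armq(k,'top')
```

```text
top L P [583.9 174.8] hub [582.7 174.6] fit q 0.0 centroid q 0.6 tail q -1.455736447451443 n 104 rmax 73.0
top R P [548.1 -11.8] hub [549.  -11.7] fit q 1.5 centroid q -0.7 tail q 0.44544537626580905 n 100 rmax 68.0
```

View pics/t6.png

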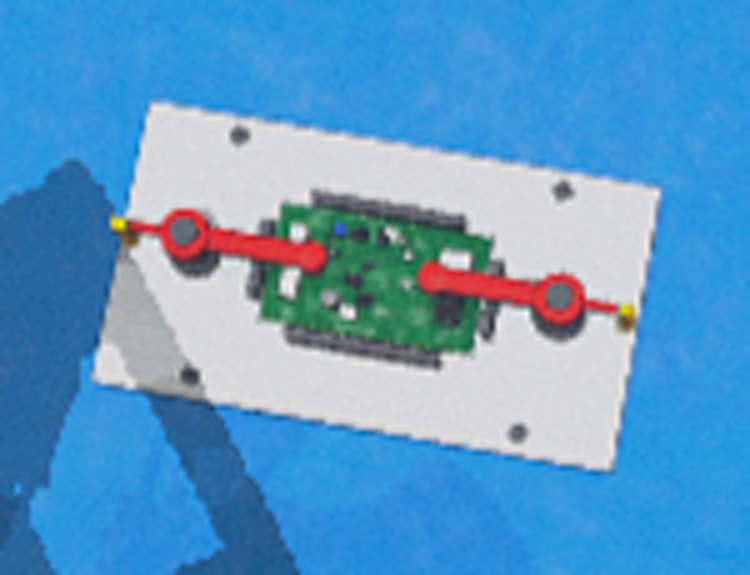

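Both arms now point straight in, with tips at (312,256) and (432,275). Their tails point at the posts at (119,224) and (627,315), and the board is still in its nest.

```bash
python3 -c "
from rig import ctrl
print(ctrl.finish_job())"
```

```text
the job is handed in; nothing more can be done
None
```

I pushed both red arms round to within about 1.5° of straight in over the board, with their tails at the yellow posts; the board is still in its nest, nothing else was touched, and I handed the job in at about 18 s.

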